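Load the orbital shaker: each bottle into the holder of its size

ROBOT

A 7-joint arm with a two-finger parallel gripper is mounted at the origin on a cart in front of the work surface, level with it; the furniture and walls round the work are solid. World frame = base frame: x ahead of the robot, y to its left, z up, the work surface at z = 0. Lengths are in m, angles in rad, forces in N, time in s.
With the tool pointing down it reaches from about 0.4 to 0.875 m from the base axis. Payload 19.3 kg.
Tool frame: the origin (TCP) lies at the very end of the fingers, on their centre line; the grasp point (between the pads) lies 19 mm behind it; z points along the fingers, y is the line along which they close (so a half turn about z gives the same grasp; the last joint's range is limited). The gripper opens to 85 mm and grips with 20 to 120 N. Pads are 22 mm wide; open, the fingers measure 114 mm over their backs; the gripper's body (76 mm by 85 mm) begins 54 mm behind the grasp point. The pads swing forward as they close: fully open they stand 13 mm farther back than shut.
Start: joints at [-1.328, 0.521, -0.036, 1.599, 0.021, 1.021, -0.113], TCP at [0.192, 0.595, 0.231] pointing down, gripper open.
Joint ranges: [-2.91, 2.91], [-0.3, 2.13], [-1.5, 1.42], [0.17, 2.43], [-1.26, 4.41], [0.16, 1.93], [-2.52, 2.52]. Speed limits (rad/s): [1.89, 1.89, 2.39, 2.39, 3.01, 3.01, 3.01].

INTERFACE

Orientations are given as [roll, pitch, yaw] about the fixed x, y, z axes, in that order (R = Rz(yaw) Ry(pitch) Rx(roll)).
In Python, from workcell import bot gives the robot as it stands.
- The arm moves only by the shell command python3 -m crank 'ROWS' [FORCE]. ROWS is a JSON object of lists of equal length, an entry for each row: "travel": the shift along the world's x, y, z in cm, a list of three; "turn": the turn, a rotation vector about the world's x, y, z in degrees, a list of three; "gripper": the closure, from 0 (fully open) to 1 (shut). A call has exactly 5 rows; each row is the pose to reach, as a shift and turn from the pose commanded when the call began; what a row does not reach only later rows make up. A row lasts 1/10 s, in which the tool goes at most 50 mm and 8.59 degrees, less where a joint would pass 70% of its speed; a pose out of reach is approached as far as the arm can. A call with a gripper value outside its range is refused whole. The fingers move at their own pace and stop on an object; FORCE is the grip in N (left out, the last holds). Time passes only in rows, so rows that repeat a pose let the fingers close, or fill a call up. It gives the time, the measured TCP pose, the force, the opening and the grip force at its end, in the units of the state.
- bot.observe(): the state, without advancing time (a new reading comes with each control period).
- bot.grab_frame(name): name is "side" or "top" or "wrist"; returns a dict with "pixels" (420x560x3 uint8, red, green, blue), "fx", "fy", "cx", "cy" (pixels), "extrinsics" (4x4, takes a point from world to camera coordinates). Camera axes: x right, y down, z forward; pixel columns grow to the right and rows downward; lengths in m; the calibration is good to about 2 mm. A picture is of the moment at which its call begins. There is no depth.
- bot.job_done(): hands the job in; it is judged then, once.
The state is a dict: "clock": time; "qpos": joint angles; "qd": joint speeds; "joint_efforts": joint torques, N m; "position": TCP position; "tool_rot": TCP orientation; "force": force on the tool from outside, world axes, zero at the start; "moment": the same for the moment, N m; "grip_width": finger opening in m; "finger_force": force on a finger pad.
Only numpy, scipy, OpenCV 4.12 (cv2) and the standard library are available. Lean on these libraries where they do the work, as an engineer would, in place of code of your own. Each camera call takes 0.05 s, during which the arm holds its last target. There are 200 camera calls.

TASK

Load the orbital shaker for its run: stand each of the four screw-cap bottles from the open bench to the right of it in the spring-finger holder that is made for its diameter, smallest bottle in the smallest holder up to the largest in the largest. Every bottle must be right down on the floor of its own holder and let go, and kept upright all the while; the bottles along the back wall are not part of the job.

Things in the scene. Friction and masses are not known exactly. Their poses are not given: they have to be found in the camera images.
- shaker: Bench orbital shaker, white housing, control panel towards the robot (its -x side), square aluminium platform 180 x 180 mm on top; fixed on the bench. Origin at bench height under the platform's centre, z up; the platform's top face is 65 mm above it. Four holders are screwed to the platform in a square, centres 85 mm apart.
- holder_23: Smallest steel holder, for the 23 mm bottle: a floor disc 42 mm across, 3 mm thick, with six upright fingers, 30 mm clear between them up to 12 mm above the underside, then flared as a lead-in to 37 mm at the mouth; top 18 mm above the underside. Origin at the centre of the underside, on the platform, z up; a seated bottle stands 3 mm above it. Fixed.
- holder_32: Second smallest steel holder, for the 32 mm bottle: a floor disc 51 mm across, 3 mm thick, with six upright fingers, 39 mm clear between them up to 17 mm above the underside, then flared as a lead-in to 50 mm at the mouth; top 26 mm above the underside. Origin at the centre of the underside, on the platform, z up; a seated bottle stands 3 mm above it. Fixed.
- holder_42: Second largest steel holder, for the 42 mm bottle: a floor disc 61 mm across, 3 mm thick, with six upright fingers, 49 mm clear between them up to 21 mm above the underside, then flared as a lead-in to 60 mm at the mouth; top 30 mm above the underside. Origin at the centre of the underside, on the platform, z up; a seated bottle stands 3 mm above it. Fixed.
- holder_52: Largest steel holder, for the 52 mm bottle: a floor disc 71 mm across, 3 mm thick, with six upright fingers, 59 mm clear between them up to 25 mm above the underside, then flared as a lead-in to 72 mm at the mouth; top 35 mm above the underside. Origin at the centre of the underside, on the platform, z up; a seated bottle stands 3 mm above it. Fixed.
- bottle_23: Smallest screw-cap bottle: round, amber glass body with a paper label, black cap, 23 mm diameter, 48 mm tall (body up to 32 mm, then a neck and 22 mm wide cap). Loose, standing on the open bench to the right (-y side) of the shaker at the start. Origin at the centre of its underside, z up along its axis. About 30 g.
- bottle_32: Second smallest screw-cap bottle: round, white body, red cap, 32 mm diameter, 58 mm tall (body up to 50 mm, then a neck and 28 mm wide cap). Loose, standing on the open bench to the right (-y side) of the shaker at the start. Origin at the centre of its underside, z up along its axis. About 50 g.
- bottle_42: Second largest screw-cap bottle: round, brown body, black cap, 42 mm diameter, 72 mm tall (body up to 62 mm, then a neck and 36 mm wide cap). Loose, standing on the open bench to the right (-y side) of the shaker at the start. Origin at the centre of its underside, z up along its axis. About 100 g.
- bottle_52: Largest screw-cap bottle: round, white body, blue cap, 52 mm diameter, 85 mm tall (body up to 73 mm, then a neck and 45 mm wide cap). Loose, standing on the open bench to the right (-y side) of the shaker at the start. Origin at the centre of its underside, z up along its axis. About 160 g.
Things that resemble listed ones, but are neither listed nor needed, are in the scene too. What is shaped like the bottle_52 but yellow is not meant.

How it is judged:
By the outcome, as a careful person would: the job done as asked, in the order asked, and still so for the second after the job is handed in, with the robot touching nothing.
It also fails if it takes over 93 s, if anything falls off the work surface, if the arm or the gripper's body presses on something with over 40 N, if the wrist force passes 120 N, or if a joint passes its speed limit or range.

## Working session

There is one attempt and no reset: what is moved stays moved. The work goes in short steps, Python scripts to look and compute and a shell command to move; the robot and the scene stay as the last step left them, time stands still between calls to the robot, and variables do not carry over. Pictures are saved under pics/ and viewed, at most 14 in all, crops included, and the job is handed in when it is done.

```bash
mkdir -p pics; ls
python3 - <<'E'
from workcell import bot
import cv2
s=bot.observe();print(s)
for n in("side","top"):
    f=bot.grab_frame(n);cv2.imwrite(f"pics/{n}0.png",f["pixels"][:,:,::-1]);print(n,f["fx"],f["fy"],f["cx"],f["cy"],f["extrinsics"])
E
```

```text
pics
{'clock': 0.0, 'qpos': array([-1.32819791,  0.52202259, -0.03632211,  1.60001224,  0.02121479,
        1.02112756, -0.11283261]), 'qd': array([ 0.00022979, -0.00043986,  0.00128801, -0.00070134,  0.00212097,
       -0.00102513, -0.00013374]), 'joint_efforts': array([-1.58741295e-03, -9.27127075e+01,  1.97909296e+00, -3.69946826e+01,
        1.77753990e-02,  8.08502053e-03,  2.67922439e-05]), 'position': array([0.19226177, 0.59432333, 0.23071895]), 'tool_rot': array([-3.14041268e+00,  1.01333196e-04,  2.82875494e+00]), 'force': array([0.49538512, 0.07102784, 1.67421742]), 'moment': array([ 0.01045346, -0.04569427,  0.04093984]), 'finger_force': 0.0, 'grip_width': 0.08550786248718072}
side 402.0167300729264 402.0167300729264 284.786297176682 205.375282440353 [[ 0.9796173  -0.20067719 -0.00886633 -0.512657  ]
 [-0.12023537 -0.55043377 -0.8261756   0.01674744]
 [ 0.16091427  0.81040195 -0.56334294  0.95960009]
 [ 0.          0.          0.          1.        ]]
top 472.3979108882204 472.3979108882204 277.82718330848934 203.84687853439493 [[-0.01069323 -0.99966357 -0.02363048 -0.17211348]
 [-0.99304671  0.01338714 -0.11695732  0.48133791]
 [ 0.11723431  0.02221552 -0.99285577  0.95746261]
 [ 0.          0.          0.          1.        ]]
```

View pics/top0.png

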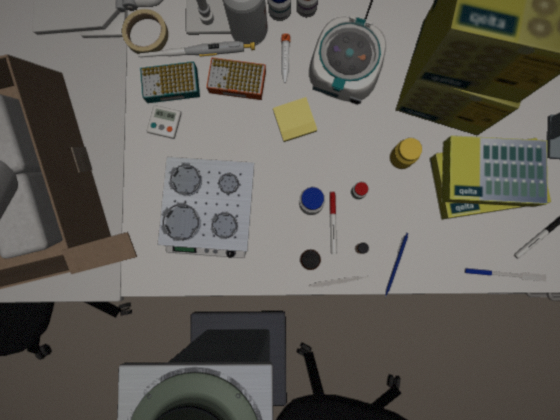

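View pics/side0.png

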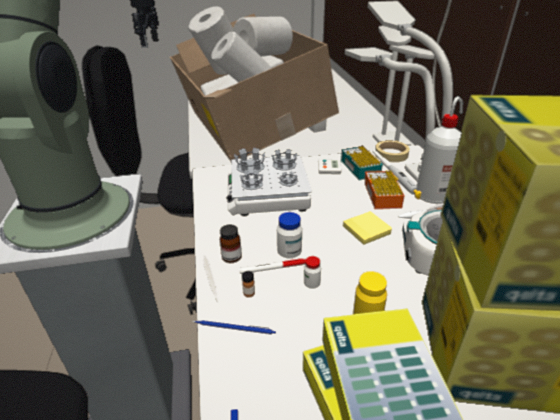

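Top: blue cap (313,199), red cap (361,189), big black cap (310,259), small black cap (362,247), yellow decoy (408,152). Holders are at about (185,180), (229,183), (181,222) and (224,225). The side view shows the same bottles at (289,232), (312,270), (230,243) and (248,283). I'll zoom in for exact pixels.

Run:
```python
import cv2,numpy as np
t=cv2.imread("pics/top0.png");s=cv2.imread("pics/side0.png")
a=cv2.resize(t[150:280,150:390],None,fx=3.2,fy=3.2,interpolation=cv2.INTER_CUBIC)
b=cv2.resize(s[140:305,200:340],None,fx=3.6,fy=3.6,interpolation=cv2.INTER_CUBIC)
for im,f,x0,y0 in((a,3.2,150,150),(b,3.6,200,140)):
    for x in range(x0,x0+300,20):cv2.putText(im,str(x),(int((x-x0)*f),8),0,.3,(0,0,255));cv2.line(im,(int((x-x0)*f),0),(int((x-x0)*f),im.shape[0]),(0,200,0),1)
    for y in range(y0,y0+300,20):cv2.putText(im,str(y),(0,int((y-y0)*f)),0,.3,(0,0,255));cv2.line(im,(0,int((y-y0)*f)),(im.shape[1],int((y-y0)*f)),(0,200,0),1)
cv2.imwrite("pics/a.png",a);cv2.imwrite("pics/b.png",b[:600]);
```

```text
(no output)
```

View pics/a.png

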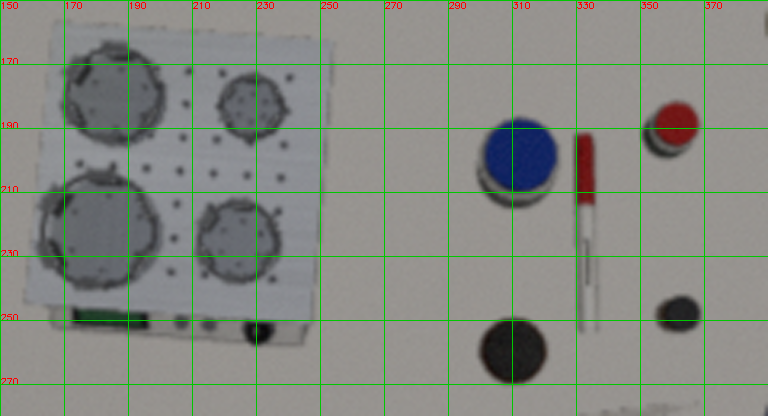

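View pics/b.png

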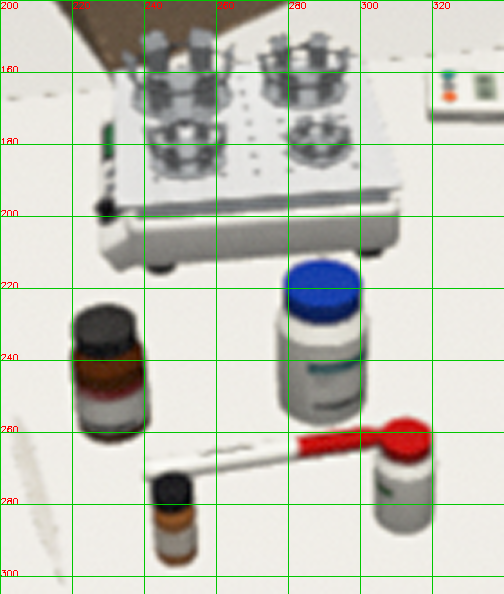

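Holders by ring size in top view: 52 at (181,222), 42 at (185,180), 32 at (224,225), 23 at (229,183). Triangulating across the two views.

```bash
cat > h.py <<'E'
import numpy as np,cv2
from workcell import bot
def cam(n):
    f=bot.grab_frame(n);f["bgr"]=np.ascontiguousarray(f["pixels"][:,:,::-1]);return f
def K(f):return np.array([[f["fx"],0,f["cx"]],[0,f["fy"],f["cy"]],[0,0,1]])
def P(f):return K(f)@f["extrinsics"][:3]
def ray(f,p):
    E=f["extrinsics"];R=E[:3,:3];d=R.T@np.linalg.inv(K(f))@[p[0],p[1],1];return -R.T@E[:3,3],d
def onz(f,p,z):
    c,d=ray(f,p);return c+d*(z-c[2])/d[2]
def tri(f,p,g,q):
    X=cv2.triangulatePoints(P(f),P(g),np.float64(p),np.float64(q)).ravel();return X[:3]/X[3]
def proj(f,X):
    q=P(f)@np.append(X,1);return q[:2]/q[2]
E
python3 - <<'E'
from h import *
t=cam("top");s=cam("side")
pr={"b52":((312,198.5),(289,218.5)),"b32":((361,188.5),(310.5,260)),"b42":((310,259),(228.5,229.5)),"b23":((362,248),(247.5,274)),"plat+-":((254,163),(310,193)),"plat--":((248,247),(237,199)),
"h23":((228.5,183),(287,180)),"h32":((224,225),(251,183)),"h42":((185,180),(284,166)),"h52":((181,222),(249,166))}
hh={"b52":.085,"b32":.058,"b42":.072,"b23":.048}
for k,(a,b) in pr.items():
    X=tri(t,a,s,b);z=hh.get(k,.068);print(k,X.round(4),"plane",onz(t,a,z).round(4),"reproj",(proj(t,X)-a).round(1),(proj(s,X)-b).round(1))
w=cam("wrist");print(w["extrinsics"].round(4),w["fx"],w["cx"],w["cy"])
E
```

```text
b52 [ 0.4821 -0.2463  0.083 ] plane [ 0.4819 -0.2462  0.085 ] reproj [-0.  0.] [ 0. -0.]
b32 [ 0.5026 -0.3462  0.0587] plane [ 0.5043 -0.3465  0.058 ] reproj [-0.1  0.8] [ 1.2 -0.2]
b42 [ 0.3637 -0.2407  0.071 ] plane [ 0.3644 -0.2407  0.072 ] reproj [-0.   0.4] [ 0.5 -0.1]
b23 [ 0.3852 -0.3464  0.0474] plane [ 0.3852 -0.3463  0.048 ] reproj [-0.  0.] [ 0. -0.]
plat+- [ 0.5576 -0.1309  0.0608] plane [ 0.5579 -0.1317  0.068 ] reproj [-0.1  0.8] [ 1.  -0.2]
plat-- [ 0.3902 -0.1183  0.0593] plane [ 0.3893 -0.119   0.068 ] reproj [ 0.  -0.4] [-0.4  0.1]
h23 [ 0.5154 -0.0804  0.071 ] plane [ 0.5178 -0.0802  0.068 ] reproj [-0.1  0.9] [ 1.1 -0.2]
h32 [ 0.4317 -0.0713  0.0682] plane [ 0.4334 -0.0714  0.068 ] reproj [-0.   0.9] [ 1.  -0.1]
h42 [0.5256 0.0099 0.0584] plane [0.5252 0.0077 0.068 ] reproj [-0.1  0.6] [ 0.7 -0.1]
h52 [0.4386 0.0152 0.066 ] plane [0.4404 0.0146 0.068 ] reproj [-0.  1.] [ 1.1 -0.2]
[[ 0.3069  0.9518 -0.0011 -0.6255]
 [ 0.9107 -0.2933  0.2909 -0.0381]
 [ 0.2765 -0.0903 -0.9568  0.3809]
 [ 0.      0.      0.      1.    ]] 340.1237642454682 280.6248397614419 212.6168255434866
```

```bash
python3 - <<'E'
from h import *
s=cam("side")
for p in((205,12),(265,20),(173,58),(190,100)):
    c,d=ray(s,p)
    for y in(.2,.35,.5):print(p,y,(c+d*(y-c[1])/d[1]).round(3))
E
python3 -m crank '{"travel":[[0,0,4.4],[0,0,8.8],[0,0,13.2],[0,0,17.6],[0,0,22]],"turn":[[0,0,-7],[0,0,-14],[0,0,-21],[0,0,-28],[0,0,-36]],"gripper":[0,0,0,0,0]}'
```

```text
(205, 12) 0.2 [0.373 0.2   0.392]
(205, 12) 0.35 [0.376 0.35  0.37 ]
(205, 12) 0.5 [0.38  0.5   0.348]
(265, 20) 0.2 [0.518 0.2   0.368]
(265, 20) 0.35 [0.541 0.35  0.343]
(265, 20) 0.5 [0.564 0.5   0.318]
(173, 58) 0.2 [0.282 0.2   0.291]
(173, 58) 0.35 [0.273 0.35  0.255]
(173, 58) 0.5 [0.263 0.5   0.219]
(190, 100) 0.2 [0.309 0.2   0.181]
(190, 100) 0.35 [0.303 0.35  0.13 ]
(190, 100) 0.5 [0.297 0.5   0.078]
clock: 0.8
position: [0.1922, 0.5943, 0.4533]
tool_rot: [3.141, -0.0, 2.195]
force: [-0.0, 0.1, 0.2]
grip_width: 0.0852
finger_force: 0.0
```

```bash
python3 -m crank '{"travel":[[2,-4.3,0.5],[4,-8.6,1],[6.5,-12.9,1],[9,-17.2,1],[11.5,-21.5,1]],"turn":[[0,0,-7],[0,0,-14],[0,0,-21],[0,0,-28],[0,0,-36]],"gripper":[0,0,0,0,0]}'
python3 -m crank '{"travel":[[3,-3.8,0],[6,-7.6,0],[9,-11.4,0],[11,-15.6,0],[13,-19.8,0]],"turn":[[0,0,0],[0,0,0],[0,0,0],[0,0,0],[0,0,0]],"gripper":[0,0,0,0,0]}'
python3 -m crank '{"travel":[[1,-4.5,0],[2,-9,-1],[3,-13.5,-4],[4,-18,-8],[4.5,-21.5,-12]],"turn":[[0,0,0],[0,0,0],[0,0,0],[0,0,0],[0,0,0]],"gripper":[0,0,0,0,0]}'
```

```text
clock: 1.3
position: [0.308, 0.3777, 0.4614]
tool_rot: [-3.142, -0.001, 1.567]
force: [1.4, 0.6, -0.0]
grip_width: 0.0854
finger_force: 0.0
clock: 1.8
position: [0.4379, 0.1797, 0.4614]
tool_rot: [3.141, -0.0, 1.572]
force: [0.6, 0.6, 0.0]
grip_width: 0.0855
finger_force: 0.0
clock: 2.3
position: [0.4805, -0.0223, 0.3548]
tool_rot: [3.14, -0.0, 1.572]
force: [2.0, 1.0, -0.7]
grip_width: 0.0855
finger_force: 0.0
```

```bash
python3 - <<'E'
from h import *
import pickle
w=cam("wrist");pickle.dump(w,open("w1.pkl","wb"));cv2.imwrite("pics/w1.png",w["bgr"])
for n,X in dict(h23=(.518,-.080),h32=(.433,-.071),h42=(.525,.008),h52=(.440,.015)).items():print(n,proj(w,np.array([*X,.068])).round(0))
E
python3 -m crank '{"travel":[[0,-4.5,0],[0,-8,0],[0,-8,0],[0,-8,0],[0,-8,0]],"turn":[[0,0,0],[0,0,0],[0,0,0],[0,0,0],[0,0,0]],"gripper":[0,0,0,0,0]}'
python3 - <<'E'
from h import *
import pickle
w=cam("wrist");pickle.dump(w,open("w2.pkl","wb"));cv2.imwrite("pics/w2.png",w["bgr"])
E
```

```text
h23 [309. 214.]
h32 [244. 208.]
h42 [316. 147.]
h52 [248. 141.]
clock: 2.85
position: [0.4803, -0.0994, 0.3553]
tool_rot: [-3.141, -0.0, 1.573]
force: [0.5, -0.2, -0.4]
grip_width: 0.085
finger_force: 0.0
```

View pics/w1.png

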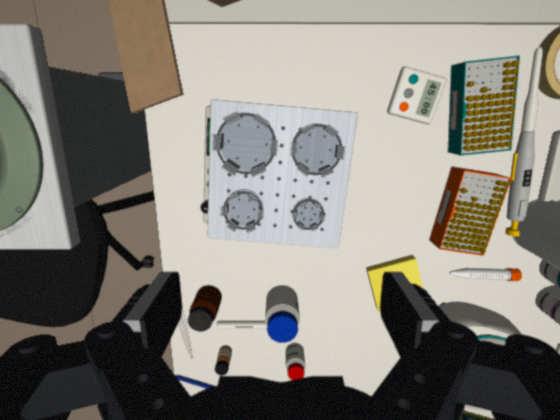

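View pics/w2.png

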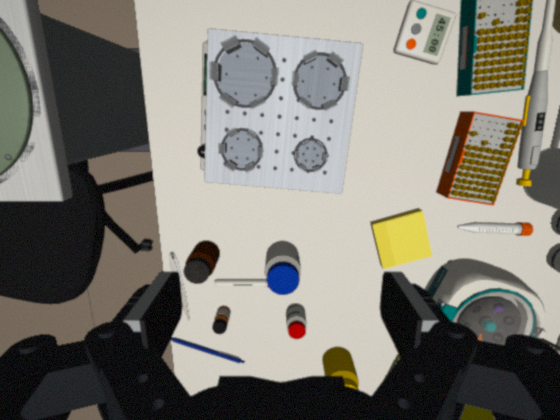

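w1 and w2 show holders 52/42/32/23 at about (246,142), (318,148), (242,209), (308,214) in w1, close to the predicted spots. All the bottles are upright. Next I'll refine by mask and triangulate between w1 and w2.

```bash
cat > disc.py <<'E'
from h import *
import pickle
W=[pickle.load(open(f"w{i}.pkl","rb")) for i in(1,2)]
seeds=dict(h23=((309,214),(310,154)),h32=((243,210),(241,149)),h42=((318,148),(320,81)),h52=((247,143),(244,72)))
rad=dict(h23=24,h32=28,h42=34,h52=39)
for k,sd in seeds.items():
    c=[]
    for w,s in zip(W,sd):
        g=cv2.cvtColor(w["bgr"],cv2.COLOR_BGR2GRAY)
        m=np.zeros_like(g);cv2.circle(m,s,rad[k],255,-1)
        b=((g<165)&(m>0)).astype(np.uint8)*255
        b=cv2.morphologyEx(b,cv2.MORPH_CLOSE,np.ones((5,5)));b=cv2.morphologyEx(b,cv2.MORPH_OPEN,cv2.getStructuringElement(2,(9,9)))
        cs,_=cv2.findContours(b,0,1);q=max(cs,key=cv2.contourArea)
        e=cv2.fitEllipse(cv2.convexHull(q));c.append(e[0]);print(k,np.round(e[0],1),np.round(e[1],1),end=' ')
    X=tri(W[0],c[0],W[1],c[1]);print("\n  tri",X.round(4),"planes",[onz(w,p,.070)[:2].round(4) for w,p in zip(W,c)])
caps=dict(b52=((240,160),(100,140),.085),b32=((0,0),(0,0),.058))
E
python3 disc.py
python3 - <<'E'
from h import *
import pickle
W=[pickle.load(open(f"w{i}.pkl","rb")) for i in(1,2)]
for k,(s1,s2,z) in dict(b52=((282,327),(283,278),.085),b32=((296,372),(297,330),.058),b42=((202,318),(197,270),.072),b23=((221,367),(219,326),.048)).items():
    c=[]
    for w,s in zip(W,(s1,s2)):
        h=cv2.cvtColor(w["bgr"],cv2.COLOR_BGR2HSV);H,S,V=h[...,0],h[...,1],h[...,2]
        m=((H>105)&(H<130)&(S>150)) if k=="b52" else (((H<8)|(H>172))&(S>150)) if k=="b32" else (V<58)
        z0=np.zeros(m.shape,np.uint8);cv2.circle(z0,s,22 if k in("b52","b42") else 13,1,-1)
        cs,_=cv2.findContours((m&(z0>0)).astype(np.uint8),0,1);q=max(cs,key=cv2.contourArea);x,y,ww,hh=cv2.boundingRect(q);(cx,cy),r=cv2.minEnclosingCircle(q)
        c.append((cx,cy));print(k,(x,y,ww,hh),np.round((cx,cy,r),1),end=" ")
    print("\n  tri",tri(W[0],c[0],W[1],c[1]).round(4),[onz(w,p,z)[:2].round(4) for w,p in zip(W,c)])
E
```

```text
h23 [307.9 214.2] [33.6 34.5] h23 [309.9 154.7] [35.  35.4] 
  tri [ 0.5163 -0.078   0.0741] planes [array([ 0.5168, -0.0793]), array([ 0.5166, -0.0785])]
h32 [242.4 210.1] [42.7 44.6] h32 [240.8 148.8] [46.1 47.5] 
  tri [ 0.4318 -0.0701  0.0824] planes [array([ 0.4306, -0.0738]), array([ 0.4302, -0.0715])]
h42 [317.1 149.7] [53.5 54.1] h42 [320.2  80.1] [57.  61.3] 
  tri [0.5238 0.0073 0.0916] planes [array([0.5261, 0.0049]), array([0.5263, 0.0089])]
h52 [243.3 144.3] [65.3 68.9] h52 [242.3  71.8] [71.4 73.8] 
  tri [0.4379 0.0145 0.1025] planes [array([0.4343, 0.0113]), array([0.4347, 0.0177])]
b52 (268, 312, 29, 30) [282.3 326.8  15.2] b52 (267, 263, 32, 31) [282.5 277.8  15.8] 
  tri [ 0.4832 -0.2436  0.0819] [array([ 0.4834, -0.2414]), array([ 0.4829, -0.242 ])]
b32 (288, 364, 16, 17) [295.7 372.1   8.7] b32 (289, 321, 16, 18) [296.4 329.6   8.6] 
  tri [ 0.5045 -0.3399  0.0624] [array([ 0.505 , -0.3439]), array([ 0.5045, -0.3431])]
b42 (189, 296, 30, 34) [203.4 313.   17.7] b42 (185, 248, 32, 35) [199.7 265.2  17.4] 
  tri [ 0.3664 -0.2356  0.0601] [array([ 0.37  , -0.2277]), array([ 0.369 , -0.2299])]
b23 (216, 360, 12, 15) [221.8 367.    7.1] b23 (213, 319, 14, 14) [219.3 325.3   7.1] 
  tri [ 0.3864 -0.3435  0.0472] [array([ 0.3869, -0.3428]), array([ 0.3863, -0.343 ])]
```

```bash
python3 -m crank '{"travel":[[-2,-4.5,0],[-4,-9,-2],[-6,-13.5,-5],[-8,-18,-9],[-9.4,-22.5,-13]],"turn":[[0,0,0],[0,0,0],[0,0,0],[0,0,0],[0,0,0]],"gripper":[0,0.4,0.4,0.4,0.4]}'
python3 -m crank '{"travel":[[0,-2,-4],[0,-2,-8],[0,-2,-10],[0,-2,-10],[0,-2,-10]],"turn":[[0,0,0],[0,0,0],[0,0,0],[0,0,0],[0,0,0]],"gripper":[0.4,0.4,0.4,0.4,0.4]}'
python3 - <<'E'
from h import *
w=cam("wrist");cv2.imwrite("pics/w3.png",w["bgr"]);s=bot.observe();print(s["position"],s["grip_width"],s["tool_rot"])
print(proj(w,np.array([.386,-.3445,.048])),proj(w,s["position"]))
E
```

```text
clock: 3.4
position: [0.3951, -0.2997, 0.2474]
tool_rot: [3.14, -0.0, 1.574]
force: [1.8, -0.2, 0.3]
grip_width: 0.0514
finger_force: 0.0
clock: 3.9
position: [0.3958, -0.319, 0.1488]
tool_rot: [3.141, 0.0, 1.573]
force: [0.1, -0.8, 0.8]
grip_width: 0.051
finger_force: 0.0
[ 0.39609372 -0.31918332  0.14933037] 0.051616268219334044 [3.14037520e+00 5.45781720e-04 1.57300994e+00]
[268.40117582 245.1041422 ] [282.23184634 277.71268077]
```

View pics/w3.png

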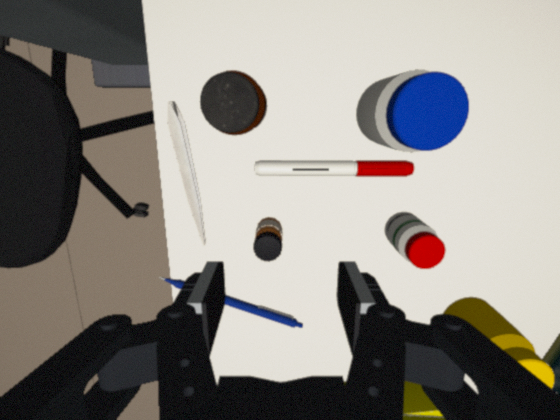

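Cap-top discs: b23 (268,246), predicted at (268.4,245.1); b42 (230,103), b52 (429,111), b32 (425,250). The estimate for b23 holds.

Run:
```python
from h import *
w=cam("wrist");s=bot.observe()
for k,p,z in(("b23",(268,246.5),.048),("b42",(230.5,102.5),.072),("b52",(429,111),.085),("b32",(425.5,250.5),.058)):
    X=onz(w,p,z);print(k,X[:2].round(4),((X[:2]-s["position"][:2])*100).round(2))
```

```text
b23 [ 0.3861 -0.3461] [-1.01 -2.69]
b42 [ 0.3645 -0.2402] [-3.17  7.91]
b52 [ 0.4826 -0.2448] [8.64 7.45]
b32 [ 0.5043 -0.3449] [10.81 -2.56]
```

```bash
python3 -m crank '{"travel":[[-1,-2.65,-3],[-1,-2.65,-7],[-1,-2.65,-11],[-1,-2.65,-12.9],[-1,-2.65,-12.9]],"turn":[[0,0,0],[0,0,0],[0,0,0],[0,0,0],[0,0,0]],"gripper":[0.4,0.4,0.4,0.4,0.4]}'
python3 -m crank '{"travel":[[0,0,0],[0,0,0],[0,0,0],[0,0,0],[0,0,0]],"turn":[[0,0,0],[0,0,0],[0,0,0],[0,0,0],[0,0,0]],"gripper":[0.6,0.7,0.8,0.9,0.9]}' 25
python3 -m crank '{"travel":[[0,0,0],[0,0,0],[0,0,4],[0,0,8],[0,0,12]],"turn":[[0,0,0],[0,0,0],[0,0,0],[0,0,0],[0,0,0]],"gripper":[0.9,0.9,0.9,0.9,0.9]}'
```

```text
clock: 4.5
position: [0.3852, -0.3452, 0.0183]
tool_rot: [-3.14, -0.001, 1.573]
force: [0.1, -1.0, 0.7]
grip_width: 0.0511
finger_force: 0.0
clock: 5.0
position: [0.3863, -0.3463, 0.0208]
tool_rot: [3.139, 0.001, 1.572]
force: [-1.9, 1.1, 11.9]
grip_width: 0.0216
finger_force: 24.3
clock: 5.5
position: [0.3853, -0.3457, 0.1416]
tool_rot: [3.141, 0.0, 1.572]
force: [0.7, -0.5, 1.0]
grip_width: 0.0216
finger_force: 25.3
```

Run:
```python
from h import *
w=cam("wrist");cv2.imwrite("pics/w4.png",w["bgr"]);s=bot.observe();print(s["position"],s["grip_width"],s["finger_force"])
for z in(0,.019):print(proj(w,s["position"]+[0,0,z]))
```

```text
[ 0.38666845 -0.34753978  0.14693601] 0.021158481493679354 25.363090164028108
[284.71181004 286.0021607 ]
[285.30823432 309.50719345]
```

View pics/w4.png

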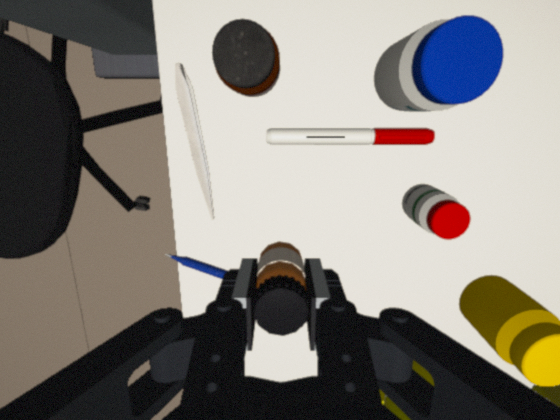

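b23 is held by its cap at (281,303), upright in the fingers. Carrying it to holder_23.

```bash
python3 -m crank '{"travel":[[1.9,4,1],[3.8,8,2.5],[5.7,12,2.5],[7.6,16,2.5],[9.5,20,2.5]],"turn":[[0,0,0],[0,0,0],[0,0,0],[0,0,0],[0,0,0]],"gripper":[0.9,0.9,0.9,0.9,0.9]}'
python3 -m crank '{"travel":[[2,4,0],[3,6.7,0],[3.5,6.7,0],[3.5,6.7,0],[3.5,6.7,0]],"turn":[[0,0,0],[0,0,0],[0,0,0],[0,0,0],[0,0,0]],"gripper":[0.9,0.9,0.9,0.9,0.9]}'
python3 - <<'E'
from h import *
p=np.mean([bot.observe()["position"] for _ in range(5)],0);w=cam("wrist");print(p,bot.observe()["position"]);cv2.imwrite("pics/w5.png",w["bgr"])
E
```

```text
clock: 6.05
position: [0.4812, -0.1438, 0.1654]
tool_rot: [3.14, -0.0, 1.572]
force: [1.6, -0.7, -0.4]
grip_width: 0.0218
finger_force: 25.3
clock: 6.55
position: [0.515, -0.0798, 0.1647]
tool_rot: [3.141, 0.0, 1.571]
force: [-0.3, 0.1, -0.0]
grip_width: 0.0216
finger_force: 25.3
[ 0.51499423 -0.07975317  0.16472701] [ 0.51484193 -0.07989841  0.16461726]
```

View pics/w5.png

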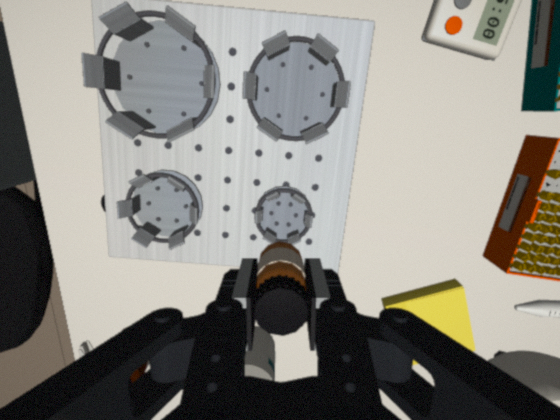

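w5: rings of h23 at about (284,214), h32 (163,207), h42 (296,87), h52 (156,74). The held cap is at (281,303). Checking these against the estimates.

Run:
```python
from h import *
w=cam("wrist");p=bot.observe()["position"]
for k,X,q in(("h23",(.5163,-.078),(284,214)),("h32",(.4318,-.0701),(163,207)),("h42",(.5238,.0073),(296,87)),("h52",(.4379,.0145),(156,74))):
    print(k,[proj(w,np.array([*X,z])).round(0) for z in(.068,.077)],onz(w,q,.068)[:2].round(4),onz(w,q,.075)[:2].round(4))
print("cap", [onz(w,(281,306),p[2]+.028),p, proj(w,p+[0,0,.028])])
```

```text
h23 [array([283., 213.]), array([283., 217.])] [ 0.517  -0.0789] [ 0.5169 -0.0767]
h32 [array([168., 203.]), array([164., 206.])] [ 0.428  -0.0735] [ 0.4305 -0.0715]
h42 [array([295.,  90.]), array([295.,  90.])] [0.5247 0.0094] [0.5244 0.009 ]
h52 [array([165.,  79.]), array([160.,  78.])] [0.4325 0.0174] [0.4349 0.0168]
cap [array([ 0.51454018, -0.07786842,  0.19253029]), array([ 0.51487528, -0.0798639 ,  0.16453029]), array([281.85386433, 310.48166603])]
```

```bash
python3 -m crank '{"travel":[[0.15,0.1,-2],[0.15,0.1,-4.5],[0.15,0.1,-5.5],[0.15,0.1,-6.5],[0.15,0.1,-7.2]],"turn":[[0,0,0],[0,0,0],[0,0,0],[0,0,0],[0,0,0]],"gripper":[0.9,0.9,0.9,0.9,0.9]}'
python3 -m crank '{"travel":[[0,0,-0.2],[0,0,-0.4],[0,0,-0.4],[0,0,-0.4],[0,0,-0.4]],"turn":[[0,0,0],[0,0,0],[0,0,0],[0,0,0],[0,0,0]],"gripper":[0.9,0.9,0.9,0.9,0.9]}'
```

```text
clock: 7.15
position: [0.5168, -0.0782, 0.092]
tool_rot: [3.142, 0.0, 1.571]
force: [0.2, 0.5, -0.1]
grip_width: 0.0215
finger_force: 25.3
clock: 7.65
position: [0.5169, -0.0779, 0.0888]
tool_rot: [3.141, -0.0, 1.572]
force: [-3.1, 0.0, 4.5]
grip_width: 0.0213
finger_force: 25.9
```

```bash
python3 -m crank '{"travel":[[0,0,0],[0,0,0],[0,0,0],[0,0,0],[0,0,0]],"turn":[[0,0,0],[0,0,0],[0,0,0],[0,0,0],[0,0,0]],"gripper":[0.65,0.5,0.45,0.45,0.45]}'
python3 -m crank '{"travel":[[0,0,2],[0,0,5],[0,0,8],[0,-4,8],[0,-8,8]],"turn":[[0,0,0],[0,0,0],[0,0,0],[0,0,0],[0,0,0]],"gripper":[0.45,0.45,0.45,0.45,0.3]}'
python3 - <<'E'
from h import *
w=cam("wrist");cv2.imwrite("pics/w6.png",w["bgr"]);p=bot.observe()["position"];print(p)
print(proj(w,np.array([.5165,-.0783,.068+.048])),proj(w,np.array([.5165,-.0783,.068])))
E
```

```text
clock: 8.15
position: [0.5169, -0.0777, 0.0882]
tool_rot: [3.142, -0.0, 1.572]
force: [0.2, 0.5, -0.4]
grip_width: 0.0471
finger_force: 0.0
clock: 8.65
position: [0.5176, -0.1574, 0.169]
tool_rot: [3.14, -0.0, 1.576]
force: [-0.3, -0.8, 0.2]
grip_width: 0.0593
finger_force: 0.0
[ 0.51622441 -0.16531243  0.16932626]
[280.14926338 101.82624782] [280.10097524 103.30213479]
```

View pics/w6.png

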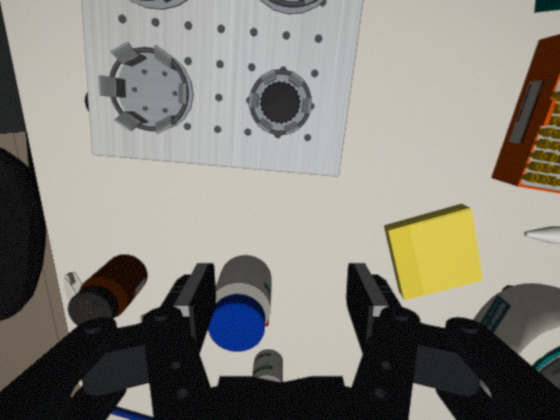

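w6: b23's cap is at (280,102), right where a seated bottle in h23 projects, with the ring concentric around it. Next is b32.

```bash
python3 -m crank '{"travel":[[-0.5,-4.5,0],[-1,-9,0],[-1.2,-13.5,-1],[-1.2,-18,-4],[-1.2,-18,-6]],"turn":[[0,0,0],[0,0,0],[0,0,0],[0,0,0],[0,0,0]],"gripper":[0.3,0.3,0.3,0.3,0.3]}'
python3 -m crank '{"travel":[[0,0,0],[0,0,0],[0,0,0],[0,0,0],[0,0,0]],"turn":[[0,0,0],[0,0,0],[0,0,0],[0,0,0],[0,0,0]],"gripper":[0.3,0.3,0.3,0.3,0.3]}'
python3 - <<'E'
from h import *
p=bot.observe()["position"];print(p,(np.array([.5043,-.345,.026])-p)*100)
E
```

```text
clock: 9.2
position: [0.5031, -0.3433, 0.1074]
tool_rot: [3.141, 0.003, 1.567]
force: [-0.1, -0.0, -0.5]
grip_width: 0.0596
finger_force: 0.0
clock: 9.7
position: [0.5055, -0.3372, 0.109]
tool_rot: [3.14, 0.0, 1.573]
force: [0.7, 0.6, -0.2]
grip_width: 0.06
finger_force: 0.0
[ 0.50545311 -0.33722109  0.10902108] [-0.11531075 -0.77789106 -8.30210838]
```

```bash
python3 -m crank '{"travel":[[-0.1,-0.75,-2],[-0.1,-0.75,-5],[-0.1,-0.75,-7.5],[-0.1,-0.75,-8.3],[-0.1,-0.75,-8.3]],"turn":[[0,0,0],[0,0,0],[0,0,0],[0,0,0],[0,0,0]],"gripper":[0.3,0.3,0.3,0.3,0.3]}'
python3 -m crank '{"travel":[[0,0,0],[0,0,0],[0,0,0],[0,0,0],[0,0,0]],"turn":[[0,0,0],[0,0,0],[0,0,0],[0,0,0],[0,0,0]],"gripper":[0.5,0.6,0.7,0.8,0.8]}' 30
python3 -m crank '{"travel":[[0,0,0],[0,0,4],[0,0,8],[0,0,11],[0,0,14]],"turn":[[0,0,0],[0,0,0],[0,0,0],[0,0,0],[0,0,0]],"gripper":[0.8,0.8,0.8,0.8,0.8]}'
```

```text
clock: 10.2
position: [0.5036, -0.345, 0.0249]
tool_rot: [-3.141, -0.0, 1.572]
force: [-0.4, -0.6, 0.4]
grip_width: 0.0597
finger_force: 0.0
clock: 10.7
position: [0.5044, -0.3456, 0.0266]
tool_rot: [3.14, 0.001, 1.572]
force: [-0.4, 0.7, 9.5]
grip_width: 0.0304
finger_force: 29.0
clock: 11.2
position: [0.5039, -0.3453, 0.1675]
tool_rot: [3.14, 0.0, 1.572]
force: [-0.5, 0.3, 0.0]
grip_width: 0.0302
finger_force: 30.4
```

Run:
```python
from h import *
w=cam("wrist");cv2.imwrite("pics/w7.png",w["bgr"][200:400,180:400].repeat(3,0).repeat(3,1));p=bot.observe()["position"];print(p,bot.observe()["grip_width"],proj(w,p+[0,0,.032]),proj(w,p+[0,0,-.026]))
```

```text
[ 0.50517942 -0.34667936  0.17189679] 0.03019845586430841 [285.46855655 326.94999254] [283.7982014  260.00147866]
```

View pics/w7.png

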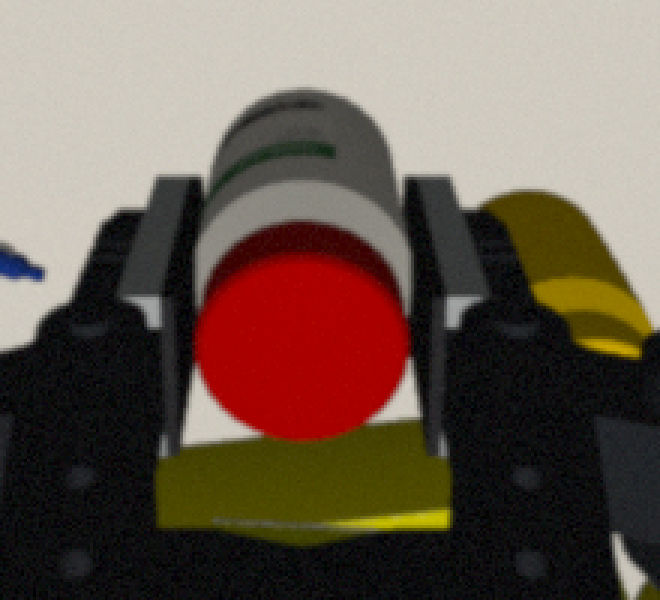

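b32 is held by the body below the cap (red disc centre at full-frame (281,312)), upright. On to holder_32.

```bash
python3 -m crank '{"travel":[[-1.1,4.3,0],[-2.2,8.6,0],[-3.3,12.9,0],[-4.4,17.2,0],[-5.5,21.5,0]],"turn":[[0,0,0],[0,0,0],[0,0,0],[0,0,0],[0,0,0]],"gripper":[0.8,0.8,0.8,0.8,0.8]}'
python3 -m crank '{"travel":[[-1,3.5,0],[-1.8,6,0],[-1.8,6,0],[-1.8,6,0],[-1.8,6,0]],"turn":[[0,0,0],[0,0,0],[0,0,0],[0,0,0],[0,0,0]],"gripper":[0.8,0.8,0.8,0.8,0.8]}'
python3 - <<'E'
from h import *
w=cam("wrist");p=bot.observe()["position"];print(p,(np.array([.4314,-.0705,.0955])-p)*100,proj(w,p+[0,0,.032]))
h=cv2.cvtColor(w["bgr"],cv2.COLOR_BGR2HSV);m=(((h[...,0]<8)|(h[...,0]>172))&(h[...,1]>150)&(h[...,2]>150)).astype(np.uint8)
m[:200]=0;m[:,:200]=0;m[:,380:]=0
cs,_=cv2.findContours(m,0,1);q=max(cs,key=cv2.contourArea);print(cv2.fitEllipse(q));c=cv2.fitEllipse(q)[0];print("cap rel TCP",onz(w,c,p[2]+.032)-p)
E
```

```text
clock: 11.75
position: [0.4483, -0.1287, 0.1656]
tool_rot: [3.14, -0.0, 1.572]
force: [1.7, 1.3, -0.9]
grip_width: 0.0299
finger_force: 30.4
clock: 12.25
position: [0.4312, -0.071, 0.1655]
tool_rot: [3.141, 0.0, 1.571]
force: [-0.0, -0.4, -0.8]
grip_width: 0.0301
finger_force: 30.4
[ 0.43109408 -0.07115754  0.16539555] [ 0.03059219  0.06575381 -6.98955462] [281.70920259 316.9108978 ]
((280.2627868652344, 315.5538330078125), (59.502593994140625, 68.97840881347656), 90.904052734375)
cap rel TCP [-0.0005494   0.00059239  0.032     ]
```

```bash
python3 -m crank '{"travel":[[0,0,-2],[0,0,-4],[0,0,-5],[0,0,-6],[0,0,-6.6]],"turn":[[0,0,0],[0,0,0],[0,0,0],[0,0,0],[0,0,0]],"gripper":[0.8,0.8,0.8,0.8,0.8]}'
python3 -m crank '{"travel":[[0,0,-0.2],[0,0,-0.45],[0,0,-0.45],[0,0,-0.45],[0,0,-0.45]],"turn":[[0,0,0],[0,0,0],[0,0,0],[0,0,0],[0,0,0]],"gripper":[0.8,0.8,0.8,0.8,0.8]}'
```

```text
clock: 12.8
position: [0.4308, -0.0707, 0.0987]
tool_rot: [-3.141, 0.0, 1.571]
force: [-0.8, 0.2, -0.4]
grip_width: 0.0305
finger_force: 30.4
clock: 13.3
position: [0.431, -0.0702, 0.0949]
tool_rot: [3.141, -0.0, 1.572]
force: [-0.1, -0.5, -0.5]
grip_width: 0.0303
finger_force: 30.4
```

```bash
python3 -m crank '{"travel":[[0,0,-0.1],[0,0,-0.15],[0,0,-0.15],[0,0,-0.15],[0,0,-0.15]],"turn":[[0,0,0],[0,0,0],[0,0,0],[0,0,0],[0,0,0]],"gripper":[0.8,0.8,0.8,0.8,0.8]}'
```

```text
clock: 13.8
position: [0.4314, -0.0702, 0.0942]
tool_rot: [3.14, -0.001, 1.572]
force: [-6.6, 1.7, 34.1]
grip_width: 0.0303
finger_force: 33.9
```

```bash
python3 -m crank '{"travel":[[0,0,0.1],[0,0,0.1],[0,0,0.1],[0,0,0.1],[0,0,0.1]],"turn":[[0,0,0],[0,0,0],[0,0,0],[0,0,0],[0,0,0]],"gripper":[0.6,0.45,0.4,0.4,0.4]}'
python3 -m crank '{"travel":[[0,0,2],[0,0,5],[0,0,8],[-1.5,-4,8],[-3,-8,8]],"turn":[[0,0,0],[0,0,0],[0,0,0],[0,0,0],[0,0,0]],"gripper":[0.4,0.4,0.4,0.4,0.2]}'
python3 -m crank '{"travel":[[-1.5,-4,0],[-3.8,-9,0],[-3.8,-9,-1],[-3.8,-9,-4],[-3.8,-9,-4]],"turn":[[0,0,0],[0,0,0],[0,0,0],[0,0,0],[0,0,0]],"gripper":[0.2,0.2,0.2,0.2,0.2]}'
python3 - <<'E'
from h import *
w=cam("wrist");p=bot.observe()["position"];print(p,(np.array([.3645,-.2402,.032])-p)*100)
t=cam("top");a=t["bgr"][140:270,140:400];cv2.imwrite("pics/t8.png",cv2.resize(a,None,fx=3,fy=3))
E
```

```text
clock: 14.3
position: [0.4307, -0.0703, 0.0941]
tool_rot: [-3.141, 0.0, 1.572]
force: [0.1, -0.6, -0.5]
grip_width: 0.0511
finger_force: 0.0
clock: 14.8
position: [0.4013, -0.1498, 0.1748]
tool_rot: [3.14, 0.0, 1.577]
force: [1.5, -1.3, -0.2]
grip_width: 0.0643
finger_force: 0.0
clock: 15.3
position: [0.3613, -0.2399, 0.1323]
tool_rot: [-3.138, -0.001, 1.571]
force: [-0.6, 0.0, 0.5]
grip_width: 0.0683
finger_force: 0.0
[ 0.3618189  -0.24020658  0.13359818] [ 2.68110375e-01  6.58264827e-04 -1.01598182e+01]
```

View pics/t8.png

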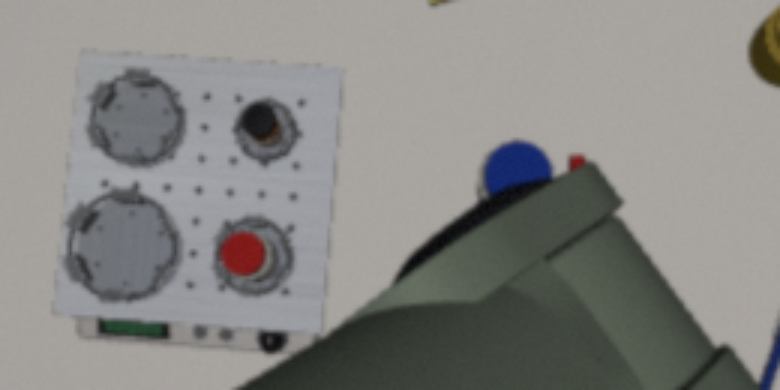

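t8: b23's cap is at (226.7,180.7) and the red cap at (221,224.7), both inside their rings. I'll compare these with where seated bottles should project, and go on to b42.

```bash
python3 - <<'E'
from h import *
t=cam("top")
print(proj(t,np.array([.5167,-.0780,.116])),proj(t,np.array([.431,-.0703,.126])))
E
python3 -m crank '{"travel":[[0.25,0,-3],[0.25,0,-6],[0.25,0,-9],[0.25,0,-10.2],[0.25,0,-10.2]],"turn":[[0,0,0],[0,0,0],[0,0,0],[0,0,0],[0,0,0]],"gripper":[0.2,0.2,0.2,0.2,0.2]}'
python3 -m crank '{"travel":[[0,0,0],[0,0,0],[0,0,0],[0,0,0],[0,0,0]],"turn":[[0,0,0],[0,0,0],[0,0,0],[0,0,0],[0,0,0]],"gripper":[0.4,0.5,0.6,0.7,0.7]}' 40
python3 -m crank '{"travel":[[0,0,0],[0,0,4],[0,0,8],[0,0,11],[0,0,14]],"turn":[[0,0,0],[0,0,0],[0,0,0],[0,0,0],[0,0,0]],"gripper":[0.7,0.7,0.7,0.7,0.7]}'
```

```text
[224.14323707 179.53296049] [219.1755776  224.03128808]
clock: 15.95
position: [0.3654, -0.24, 0.0319]
tool_rot: [-3.141, -0.0, 1.573]
force: [-0.6, 0.1, -0.0]
grip_width: 0.0682
finger_force: 0.0
clock: 16.45
position: [0.3661, -0.2405, 0.0334]
tool_rot: [3.139, 0.001, 1.572]
force: [-2.1, 1.0, 15.2]
grip_width: 0.0401
finger_force: 38.3
clock: 16.95
position: [0.3653, -0.2401, 0.1743]
tool_rot: [3.14, -0.0, 1.572]
force: [0.2, 1.0, -1.2]
grip_width: 0.0401
finger_force: 42.3
```

```bash
python3 -m crank '{"travel":[[2,3.5,1],[4.2,7,1.5],[6.7,10.5,1.5],[9.2,14,1.5],[11.7,17.5,1.5]],"turn":[[0,0,0],[0,0,0],[0,0,0],[0,0,0],[0,0,0]],"gripper":[0.7,0.7,0.7,0.7,0.7]}'
python3 -m crank '{"travel":[[2,3.5,0],[4.15,7.3,0],[4.15,7.3,0],[4.15,7.3,0],[4.15,7.3,0]],"turn":[[0,0,0],[0,0,0],[0,0,0],[0,0,0],[0,0,0]],"gripper":[0.7,0.7,0.7,0.7,0.7]}'
python3 - <<'E'
from h import *
w=cam("wrist");p=bot.observe()["position"];print(p,(np.array([.524,.008,.1012])-p)*100,bot.observe()["force"])
cv2.imwrite("pics/w9.png",w["bgr"]);print(proj(w,np.array([.524,.008,.068])),proj(w,p+[0,0,.040]))
E
```

```text
clock: 17.45
position: [0.4832, -0.0632, 0.1882]
tool_rot: [3.14, -0.001, 1.573]
force: [0.9, -0.3, -0.2]
grip_width: 0.0402
finger_force: 42.3
clock: 17.95
position: [0.5234, 0.0071, 0.1877]
tool_rot: [3.141, -0.0, 1.571]
force: [-0.8, -0.3, -0.8]
grip_width: 0.0399
finger_force: 42.3
[0.52342493 0.0069508  0.18768371] [ 0.05750737  0.10492    -8.64837128] [ 0.12273571 -0.1698583  -1.29633461]
[281.79535021 205.77925259] [281.96645176 330.21393844]
```

View pics/w9.png

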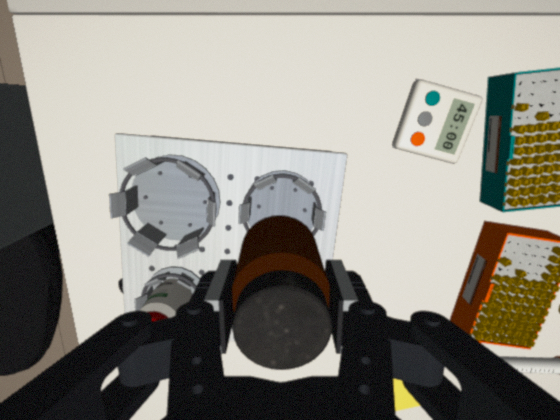

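w9: b42 is held upright with its cap centre at (281,325), and the h42 ring is at (283,206), aligned in x. Lowering it.

```bash
python3 -m crank '{"travel":[[0.05,0,-2.5],[0.05,0,-5],[0.05,0,-6.5],[0.05,0,-7.5],[0.05,0,-8.3]],"turn":[[0,0,0],[0,0,0],[0,0,0],[0,0,0],[0,0,0]],"gripper":[0.7,0.7,0.7,0.7,0.7]}'
python3 -m crank '{"travel":[[0,0,-0.1],[0,0,-0.25],[0,0,-0.35],[0,0,-0.35],[0,0,-0.35]],"turn":[[0,0,0],[0,0,0],[0,0,0],[0,0,0],[0,0,0]],"gripper":[0.7,0.7,0.7,0.7,0.7]}'
```

```text
clock: 18.5
position: [0.5243, 0.0071, 0.104]
tool_rot: [3.141, 0.0, 1.571]
force: [0.3, 0.2, -1.0]
grip_width: 0.0401
finger_force: 42.3
clock: 19.0
position: [0.5246, 0.0078, 0.1016]
tool_rot: [3.141, -0.001, 1.572]
force: [-3.3, 0.4, 9.4]
grip_width: 0.0396
finger_force: 43.4
```

```bash
python3 -m crank '{"travel":[[0,0,0],[0,0,0],[0,0,0],[0,0,0],[0,0,0]],"turn":[[0,0,0],[0,0,0],[0,0,0],[0,0,0],[0,0,0]],"gripper":[0.5,0.35,0.3,0.3,0.3]}'
python3 -m crank '{"travel":[[0,0,2],[0,0,5],[0,0,9],[-0.7,-4,9],[-1.4,-8,9]],"turn":[[0,0,0],[0,0,0],[0,0,0],[0,0,0],[0,0,0]],"gripper":[0.3,0.3,0.3,0.3,0]}'
python3 -m crank '{"travel":[[-0.7,-4.5,0],[-1.4,-9,0],[-2.1,-13.5,0],[-2.8,-17.4,0],[-2.8,-17.4,0]],"turn":[[0,0,0],[0,0,0],[0,0,0],[0,0,0],[0,0,0]],"gripper":[0,0,0,0,0]}'
python3 -m crank '{"travel":[[0,0,-2],[0,0,-5],[0,0,-7],[0,0,-7],[0,0,-7]],"turn":[[0,0,0],[0,0,0],[0,0,0],[0,0,0],[0,0,0]],"gripper":[0,0,0,0,0]}'
python3 - <<'E'
from h import *
w=cam("wrist");p=bot.observe()["position"];print(p,(np.array([.4826,-.2448,.038])-p)*100)
h=cv2.cvtColor(w["bgr"],cv2.COLOR_BGR2HSV);m=((h[...,0]>105)&(h[...,0]<130)&(h[...,1]>150)).astype(np.uint8)
cs,_=cv2.findContours(m,0,1);q=max(cs,key=cv2.contourArea);c,ax,_=cv2.fitEllipse(q);print(c,ax,onz(w,c,.085))
E
```

```text
clock: 19.5
position: [0.5243, 0.0078, 0.1007]
tool_rot: [3.142, 0.0, 1.572]
force: [-0.3, 0.5, -0.9]
grip_width: 0.0597
finger_force: 0.0
clock: 20.0
position: [0.5108, -0.072, 0.1915]
tool_rot: [3.14, -0.0, 1.576]
force: [0.2, -1.5, 0.0]
grip_width: 0.0731
finger_force: 0.0
clock: 20.5
position: [0.4803, -0.2518, 0.1911]
tool_rot: [3.141, 0.002, 1.565]
force: [-0.4, 1.0, -0.6]
grip_width: 0.0856
finger_force: 0.0
clock: 21.0
position: [0.4823, -0.2464, 0.1211]
tool_rot: [-3.141, 0.0, 1.572]
force: [-0.5, 0.1, 0.8]
grip_width: 0.0855
finger_force: 0.0
[ 0.48263186 -0.24652691  0.12159798] [-3.18577096e-03  1.72690557e-01 -8.35979828e+00]
(282.3341369628906, 241.1856689453125) (75.0559310913086, 75.90223693847656) [ 0.48282672 -0.24286995  0.085     ]
```

```bash
python3 -m crank '{"travel":[[0,0.2,-2],[0,0.25,-5],[0,0.25,-7.5],[0,0.25,-8.3],[0,0.25,-8.3]],"turn":[[0,0,0],[0,0,0],[0,0,0],[0,0,0],[0,0,0]],"gripper":[0,0,0,0,0]}'
python3 -m crank '{"travel":[[0,0,0],[0,0,0],[0,0,0],[0,0,0],[0,0,0]],"turn":[[0,0,0],[0,0,0],[0,0,0],[0,0,0],[0,0,0]],"gripper":[0.25,0.4,0.5,0.6,0.6]}' 50
python3 -m crank '{"travel":[[0,0,0],[0,0,4],[0,0,8],[0,0,12],[0,0,16]],"turn":[[0,0,0],[0,0,0],[0,0,0],[0,0,0],[0,0,0]],"gripper":[0.6,0.6,0.6,0.6,0.6]}'
```

```text
clock: 21.55
position: [0.4824, -0.2439, 0.038]
tool_rot: [-3.141, -0.0, 1.572]
force: [-0.2, -0.5, 0.6]
grip_width: 0.0854
finger_force: 0.0
clock: 22.05
position: [0.483, -0.244, 0.0391]
tool_rot: [3.14, 0.0, 1.572]
force: [-1.3, 1.7, 14.8]
grip_width: 0.0499
finger_force: 49.2
clock: 22.55
position: [0.482, -0.2437, 0.1998]
tool_rot: [3.141, 0.0, 1.572]
force: [1.3, -0.6, -0.7]
grip_width: 0.0497
finger_force: 54.3
```

```bash
python3 -m crank '{"travel":[[-0.7,4,0],[-1.4,8,0],[-2.1,12,0],[-2.8,16,0],[-3.5,20,0]],"turn":[[0,0,0],[0,0,0],[0,0,0],[0,0,0],[0,0,0]],"gripper":[0.6,0.6,0.6,0.6,0.6]}'
python3 -m crank '{"travel":[[-0.5,3,0],[-0.9,5.8,0],[-0.9,5.8,0],[-0.9,5.8,0],[-0.9,5.8,0]],"turn":[[0,0,0],[0,0,0],[0,0,0],[0,0,0],[0,0,0]],"gripper":[0.6,0.6,0.6,0.6,0.6]}'
python3 - <<'E'
from h import *
w=cam("wrist");p=bot.observe()["position"];print(p,(np.array([.4382,.0148,.1068])-p)*100)
h=cv2.cvtColor(w["bgr"],cv2.COLOR_BGR2HSV);m=((h[...,0]>105)&(h[...,0]<130)&(h[...,1]>150)).astype(np.uint8)
cs,_=cv2.findContours(m,0,1);q=max(cs,key=cv2.contourArea);c,ax,_=cv2.fitEllipse(q);print(c,ax,onz(w,c,p[2]+.046)-p)
E
```

```text
clock: 23.05
position: [0.4468, -0.0422, 0.1982]
tool_rot: [3.141, -0.001, 1.572]
force: [1.6, 0.9, -1.6]
grip_width: 0.0495
finger_force: 54.3
clock: 23.55
position: [0.4384, 0.0136, 0.198]
tool_rot: [3.141, -0.0, 1.571]
force: [-0.6, 0.1, -1.4]
grip_width: 0.0499
finger_force: 54.3
[0.43839788 0.01340684 0.19789365] [-0.0197879   0.13931559 -9.10936516]
(280.9249267578125, 328.0479431152344) (115.19064331054688, 131.89068603515625) [-0.00040234  0.00511674  0.046     ]
```

```bash
python3 -m crank '{"travel":[[0,0,-2.5],[0,0,-5.5],[0,0,-7],[0,0,-8],[0,0,-8.8]],"turn":[[0,0,0],[0,0,0],[0,0,0],[0,0,0],[0,0,0]],"gripper":[0.6,0.6,0.6,0.6,0.6]}'
python3 -m crank '{"travel":[[0,0,-0.1],[0,0,-0.25],[0,0,-0.35],[0,0,-0.35],[0,0,-0.35]],"turn":[[0,0,0],[0,0,0],[0,0,0],[0,0,0],[0,0,0]],"gripper":[0.6,0.6,0.6,0.6,0.6]}'
```

```text
clock: 24.1
position: [0.4385, 0.0136, 0.1093]
tool_rot: [3.142, 0.0, 1.571]
force: [-0.2, -0.6, -2.1]
grip_width: 0.0492
finger_force: 54.3
clock: 24.6
position: [0.4387, 0.0143, 0.1071]
tool_rot: [3.14, -0.001, 1.572]
force: [-4.0, -0.1, 14.7]
grip_width: 0.0495
finger_force: 56.1
```

```bash
python3 -m crank '{"travel":[[0,0,0],[0,0,0],[0,0,0],[0,0,0],[0,0,0]],"turn":[[0,0,0],[0,0,0],[0,0,0],[0,0,0],[0,0,0]],"gripper":[0.4,0.25,0.2,0.2,0.2]}'
python3 -m crank '{"travel":[[0,0,2],[0,0,5],[0,0,9],[0,0,13],[0,-4,16]],"turn":[[0,0,0],[0,0,0],[0,0,0],[0,0,0],[0,0,0]],"gripper":[0.2,0.2,0.2,0.2,0.2]}'
python3 -m crank '{"travel":[[0,-4.5,0],[0,-9,0],[0,-13.5,0],[0,-17,0],[0,-17,0]],"turn":[[0,0,0],[0,0,0],[0,0,0],[0,0,0],[0,0,0]],"gripper":[0.2,0.2,0.2,0.2,0.2]}'
python3 - <<'E'
from h import *
s=cam("side");t=cam("top")
a=cv2.resize(s["bgr"][120:230,215:325],None,fx=4,fy=4,interpolation=2);b=cv2.resize(t["bgr"][140:260,145:265],(340,340),interpolation=2)
o=np.zeros((440,790,3),np.uint8);o[:,:440]=a;o[:340,450:]=b;cv2.imwrite("pics/f.png",o)
for k,x,y,z in(("23",.5167,-.078,.116),("32",.431,-.0703,.126),("42",.5245,.0078,.140),("52",.4387,.0145,.153)):
    X=np.array([x,y,z]);print(k,(proj(s,X)-[215,120])*4,(proj(t,X)-[145,140])*340/120+[450,0])
E
```

```text
clock: 25.1
position: [0.4383, 0.0143, 0.1062]
tool_rot: [3.142, 0.0, 1.572]
force: [-0.3, 0.3, -0.4]
grip_width: 0.0682
finger_force: 0.0
clock: 25.6
position: [0.4389, -0.0225, 0.2679]
tool_rot: [3.141, -0.001, 1.579]
force: [0.9, 0.5, -0.3]
grip_width: 0.0685
finger_force: 0.0
clock: 26.1
position: [0.4372, -0.2004, 0.2664]
tool_rot: [3.141, 0.002, 1.566]
force: [-0.8, 1.1, -0.4]
grip_width: 0.0684
finger_force: 0.0
23 [293.45582462 168.62377169] [674.23917171 112.01005473]
32 [140.91328214 162.17499818] [660.16413653 238.08864957]
42 [276.40680745  66.26419678] [539.18180228  96.06428237]
52 [132.48843943  54.82437346] [522.03511752 224.59529517]
```

View pics/f.png

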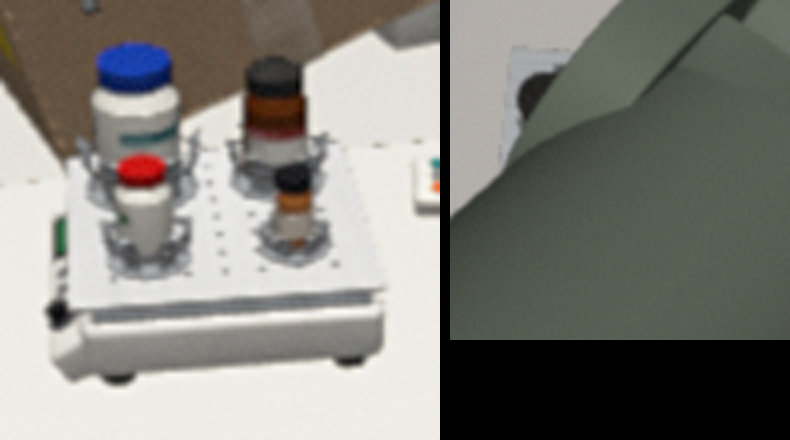

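The side crop shows all four bottles upright in their holders. Cap tops at (293,172), (141,165), (274,70) and (134,62) are within 2 image pixels of the fully seated positions. Nothing is touching them, so I'm handing in.

```bash
python3 -c "
from workcell import bot
print(bot.job_done())"
```

```text
the job is handed in; nothing more can be done
None
```

All four bottles are standing upright on the floor of their matching holders and released, smallest to largest, and the job was handed in at about 26 s of the 93 s limit.

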